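# Mixed-up lids: every lid back on its own jar

### The arm

A 7-joint arm with a two-finger parallel gripper is mounted at the origin on a cart in front of the work surface, level with it; the furniture and walls round the work are solid. World frame = base frame: x ahead of the robot, y to its left, z up, the work surface at z = 0. Lengths are in m, angles in rad, forces in N, time in s.
With the tool pointing down it reaches from about 0.425 to 0.825 m from the base axis. Payload 3.6 kg.
Tool frame: the origin (TCP) lies at the very end of the fingers, on their centre line; the grasp point (between the pads) lies 19 mm behind it (pinch_z is the distance from the TCP to the grasp point, in m); z points along the fingers, y is the line along which they close (so a half turn about z gives the same grasp; the last joint's range is limited). The gripper opens to 85 mm and grips with 20 to 120 N. Pads are 22 mm wide; open, the fingers measure 114 mm over their backs; the gripper's body (76 mm by 85 mm) begins 54 mm behind the grasp point. The pads swing forward as they close: fully open they stand 13 mm farther back than shut.
Start: joints at [1.264, 0.615, -0.013, 1.423, 0.008, 1.103, -0.04], TCP at [0.18, -0.625, 0.231] pointing down, gripper open.
Joint ranges: [-3.12, 3.12], [-0.3, 2.06], [-1.34, 1.32], [0.26, 2.42], [-1.36, 4.5], [0.01, 1.98], [-2.84, 2.84]. Speed limits (rad/s): [2.79, 2.79, 3.14, 3.14, 3.14, 3.14, 3.14].

### API

Orientations are given as a unit quaternion [w, x, y, z].
In Python, from cell import * gives the robot as it stands. The module is installed in compiled form; this text tells all that it offers.
- The arm moves only by the tool play_rows, never from a script. Its arguments are lists of equal length, an entry for each row: "linear": the shift along the tool's x, y, z in mm, a list of three; "spin": the turn about the tool's z in degrees. In form: {"linear": [[tx, ty, tz], ...], "spin": [spin, ...]}. A call has exactly 10 rows; each row shifts and turns the commanded pose from where the row before left it, along the tool's axes as they then stand; what a row does not reach is not made up. A row lasts 1/12 s, in which the tool goes at most 41.7 mm and 7.16 degrees, less where a joint would pass 70% of its speed; a pose out of reach is approached as far as the arm can. A call with a gripper value outside its range is refused whole. "grip" is the finger opening in mm, from 0 to 85.4, set as the call begins (left out, the last holds). The fingers move at their own pace and stop on an object; "squeeze" is the grip in N (left out, the last holds). Time passes only in rows, so rows that do not move let the fingers close, or fill a call up. It gives the time, the measured TCP pose, the force, the opening and the grip force at its end, in the units of the state.
- get_state(): the state, without advancing time (a new reading comes with each control period).
- grab_frame(name): name is "scene" or "top"; returns the picture (400x640x3 uint8, red, green, blue); there is no depth.
- camera_model(name): a dict with "mtx" (3x3 intrinsics, pixels), "distortion" ([k1, k2, p1, p2, k3] as OpenCV has them; the pictures are not rectified), "extrinsics" (4x4, takes a point from camera to world coordinates). Camera axes: x right, y down, z forward; pixel columns grow to the right and rows downward; lengths in m; the calibration is good to about 2 mm. A picture is of the moment at which its call begins. camera_model takes no time and is no camera call.
- job_done(): hands the job in; it is judged then, once.
The state is a dict: "t": time; "joints": joint angles; "joint_velocities": joint speeds; "joint_efforts": joint torques, N m; "position": TCP position; "orientation": TCP orientation; "wrist_force": force on the tool from outside, world axes, zero at the start; "wrist_torque": the same for the moment, N m; "grip_width": opening from 0.0 (shut) to 1.0 (fully open); "grip_force": force on a finger pad.
Only numpy, scipy, OpenCV 4.12 (cv2) and the standard library are available. Lean on these libraries where they do the work, as an engineer would, in place of code of your own. Each camera call takes 0.05 s, during which the arm holds its last target. There are 200 camera calls.

### The job

After the washing-up the lids of the four colour-coded storage jars were put on the wrong jars. Put every lid on the jar of its own colour, sitting level and fully home in the mouth. The lids touch food, so park one on the clean saucer when you need to, never on the bare table; do not drop them, and leave the jars and the garlic standing where they are.

Things in the scene. Friction and masses are not known exactly. Their poses are not given: they have to be found in the camera images.
- jar_blue: blue storage jar, open at the top, round and bellied: 100 mm across the belly (at 42 mm height), 80 mm across the rim, 80 mm high, mouth 70 mm across, wall 5 mm, loose on the table, about 0.5 kg. Origin: centre of its underside, z up. A lid seated in it has its origin on the jar's axis, 68 mm above the jar's origin (play 3.5 mm sideways)
- jar_yellow: yellow storage jar, open at the top, round and bellied: 100 mm across the belly (at 42 mm height), 80 mm across the rim, 80 mm high, mouth 70 mm across, wall 5 mm, loose on the table, about 0.5 kg. Origin: centre of its underside, z up. A lid seated in it has its origin on the jar's axis, 68 mm above the jar's origin (play 3.5 mm sideways)
- jar_green: green storage jar, open at the top, round and bellied: 100 mm across the belly (at 42 mm height), 80 mm across the rim, 80 mm high, mouth 70 mm across, wall 5 mm, loose on the table, about 0.5 kg. Origin: centre of its underside, z up. A lid seated in it has its origin on the jar's axis, 68 mm above the jar's origin (play 3.5 mm sideways)
- jar_white: white storage jar, open at the top, round and bellied: 100 mm across the belly (at 42 mm height), 80 mm across the rim, 80 mm high, mouth 70 mm across, wall 5 mm, loose on the table, about 0.5 kg. Origin: centre of its underside, z up. A lid seated in it has its origin on the jar's axis, 68 mm above the jar's origin (play 3.5 mm sideways)
- lid_blue: blue lid, about 90 g, at the start seated in a jar of another colour; all lids fit all jars. Pale tapered plug below (48 mm across at the bottom, 63 at the top, 12 mm deep), blue flange 77 mm across, domed, 12 to 24 mm up, then a round blue knob 23 to 29 mm across, 24 to 53 mm up, the grip. Origin: centre of the plug's underside, z up; on a flat surface it stands on the plug
- lid_yellow: yellow lid, about 90 g, at the start seated in a jar of another colour; all lids fit all jars. Pale tapered plug below (48 mm across at the bottom, 63 at the top, 12 mm deep), yellow flange 77 mm across, domed, 12 to 24 mm up, then a round yellow knob 23 to 29 mm across, 24 to 53 mm up, the grip. Origin: centre of the plug's underside, z up; on a flat surface it stands on the plug
- lid_green: green lid, about 90 g, at the start seated in a jar of another colour; all lids fit all jars. Pale tapered plug below (48 mm across at the bottom, 63 at the top, 12 mm deep), green flange 77 mm across, domed, 12 to 24 mm up, then a round green knob 23 to 29 mm across, 24 to 53 mm up, the grip. Origin: centre of the plug's underside, z up; on a flat surface it stands on the plug
- lid_white: white lid, about 90 g, at the start seated in a jar of another colour; all lids fit all jars. Pale tapered plug below (48 mm across at the bottom, 63 at the top, 12 mm deep), white flange 77 mm across, domed, 12 to 24 mm up, then a round white knob 23 to 29 mm across, 24 to 53 mm up, the grip. Origin: centre of the plug's underside, z up; on a flat surface it stands on the plug
- saucer: clean grey-beige stoneware saucer, loose on the table, 120 mm across, rim 15 mm high, the spot for parking a lid. Flat inner floor about 70 mm across, 7 mm above its origin, which is the centre of its underside
- garlic_bulb: bulb of garlic, 58 mm across, 57 mm high, loose on the table behind the jars; stays where it is. (To the left, beyond y = 0.04, stands a fixed purple crate, rim 195 mm high.) Origin: centre of its underside
Mind the look-alikes: they are no part of the job. Leave any pink look-alike of the lid_green alone.

How it is judged:
By the outcome, as a careful person would: the job done as asked, in the order asked, and still so for the second after the job is handed in, with the robot touching nothing.
It also fails if it takes over 128 s, if anything falls off the work surface, if the arm or the gripper's body presses on something with over 40 N, if the wrist force passes 120 N, or if a joint passes its speed limit or range.

## Working session

There is one attempt and no reset: what is moved stays moved. The work goes in short steps, Python scripts to look and compute and a tool call to move; the robot and the scene stay as the last step left them, time stands still between calls to the robot, and variables do not carry over. Pictures are saved under pics/ and viewed, at most 14 in all, crops included, and the job is handed in when it is done.

Besides the shell and the picture viewer there is one more tool, called after "Emit:" as name(argument=value, ...), one argument or row to a line, values as JSON. play_rows: Moves the arm, as the interface text tells. Its arguments: {"type":"object","properties":{"linear":{"type":"array","items":{"type":"array","items":{"type":"number"}}},"spin":{"type":"array","items":{"type":"number"}},"grip":{"type":"number"},"squeeze":{"type":"number"}},"required":["linear","spin"]}

```bash
mkdir -p pics; python3 - <<'E'
from cell import *
import cv2, numpy as np
np.set_printoptions(precision=4,suppress=True)
for n in("scene","top"):
    f=grab_frame(n); cv2.imwrite(f"pics/{n}0.png",f[:,:,::-1]); m=camera_model(n)
    print(n,np.array(m["mtx"]),m["distortion"],np.array(m["extrinsics"]))
s=get_state(); print(s)
E
```

```text
scene [[426.276    0.     319.2749]
 [  0.     426.276  201.4587]
 [  0.       0.       1.    ]] [-0.0718  0.      0.      0.      0.    ] [[-0.6763 -0.5023  0.5388  0.1493]
 [-0.7366  0.4548 -0.5006  0.1894]
 [ 0.0063 -0.7354 -0.6776  0.6479]
 [ 0.      0.      0.      1.    ]]
top [[471.6969   0.     319.3235]
 [  0.     471.6969 195.1348]
 [  0.       0.       1.    ]] [0.0004 0.     0.     0.     0.    ] [[-0.0062 -0.9901  0.1401  0.4738]
 [-1.      0.0061 -0.0014 -0.2324]
 [ 0.0005 -0.1401 -0.9901  1.0193]
 [ 0.      0.      0.      1.    ]]
{'t': 0.1, 'joints': array([ 1.2645,  0.6158, -0.0126,  1.4247,  0.0081,  1.1034, -0.0404]), 'joint_velocities': array([ 0.0007, -0.0024, -0.0007, -0.0016,  0.    , -0.0008, -0.0016]), 'joint_efforts': array([  0.0011, -47.0385,   0.2602, -17.1573,   0.0101,   0.0059,
        -0.    ]), 'position': array([ 0.1793, -0.6241,  0.2303]), 'orientation': array([-0.0011,  0.9902,  0.1395, -0.0002]), 'wrist_force': array([-0.2064, -0.1577,  0.2074]), 'wrist_torque': array([ 0.0328, -0.013 ,  0.0847]), 'grip_force': 0.0, 'grip_width': 0.9968618809371276}
```

View pics/scene0.png

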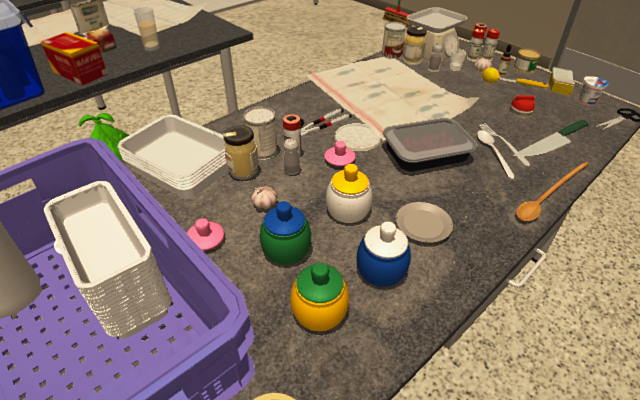

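View pics/top0.png

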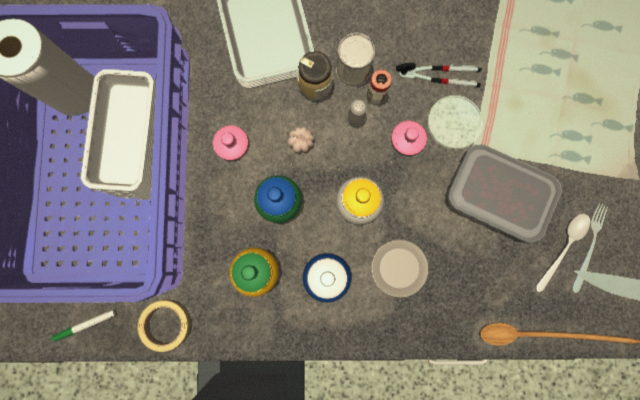

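The scene view shows the green lid on the yellow jar (320,300), white on blue (383,255), blue on green (285,235) and yellow on white (350,195). The saucer is at (424,222) and the garlic at (264,198).

Look-alikes:
- The pink lids at top-view (230,142) and (408,137) are decoys.
- The white round dish at (455,121) is not the saucer.
- The real lids in the top view are blue (277,198), yellow (360,199), green (252,271) and white (327,277). The saucer is at (400,268).

Next I'll check these in a close crop.

```bash
python3 - <<'E'
import cv2, numpy as np
t=cv2.imread("pics/top0.png");s=cv2.imread("pics/scene0.png")
a=cv2.resize(t[160:310,220:440],None,fx=3.6,fy=3.6,interpolation=cv2.INTER_CUBIC)
cv2.imwrite("pics/c1.png",a)
b=cv2.resize(s[155:335,250:460],None,fx=3.3,fy=3.3,interpolation=cv2.INTER_CUBIC)
cv2.imwrite("pics/c2.png",b)
E
```

```text
(no output)
```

View pics/c1.png

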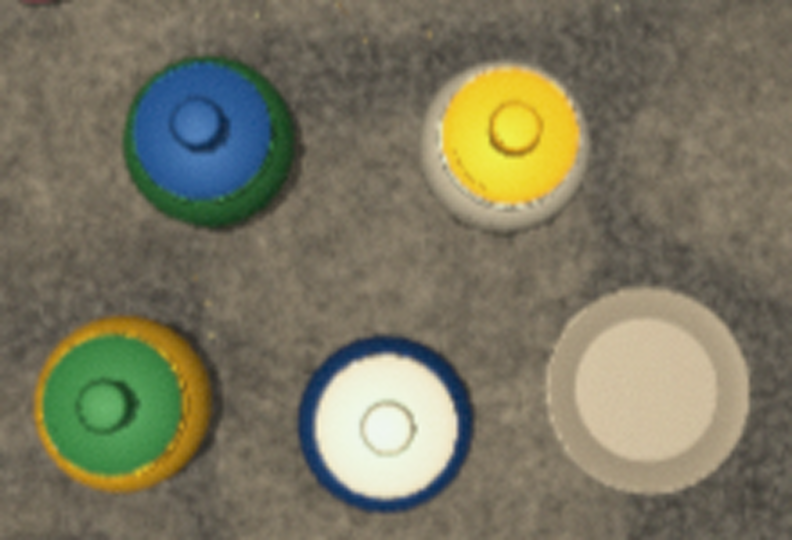

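View pics/c2.png

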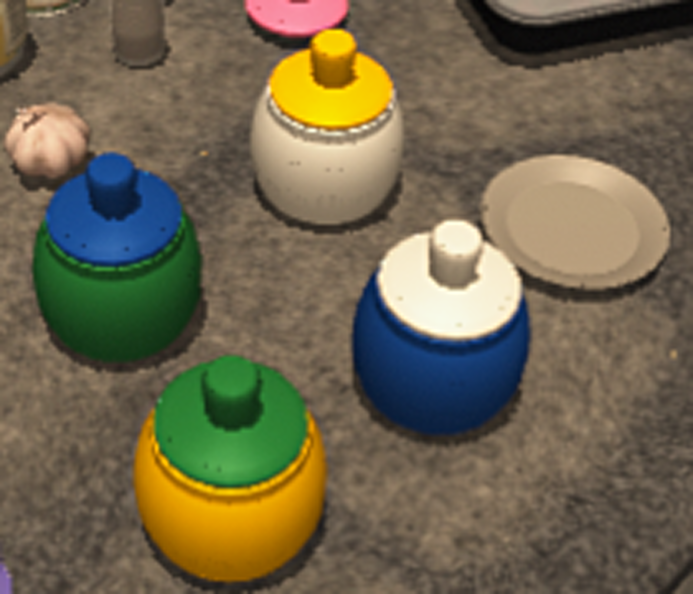

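The crops confirm the assignments. Knob tops in c1 are blue (197,124), yellow (517,128), green (104,405) and white (388,428); the saucer floor is centred at (646,390). In c2 the knob tops are blue (110,168), yellow (333,45), green (231,372) and white (457,237).

```bash
cat > h.py <<'E'
from cell import *
import cv2, numpy as np
np.set_printoptions(precision=4,suppress=True)
def ray(n,p):
    m=camera_model(n); E=np.array(m["extrinsics"])
    u=cv2.undistortPoints(np.array([[p]],float),np.array(m["mtx"]),np.array(m["distortion"]))[0,0]
    d=E[:3,:3]@[u[0],u[1],1]; return E[:3,3],d/np.linalg.norm(d)
def plane(n,p,z):
    o,d=ray(n,p); return o+d*(z-o[2])/d[2]
def tri(p,q):
    a,u=ray("top",p);b,v=ray("scene",q)
    s=np.linalg.lstsq(np.c_[u,-v],b-a,rcond=None)[0]
    P,Q=a+s[0]*u,b+s[1]*v; return (P+Q)/2,np.linalg.norm(P-Q)
T=lambda c:((c[0]+.5)/3.6-.5+220,(c[1]+.5)/3.6-.5+160)
S=lambda c:((c[0]+.5)/3.3-.5+250,(c[1]+.5)/3.3-.5+155)
E
python3 - <<'E'
from h import *
K=dict(b=((197,124),(110,168)),y=((517,128),(333,45)),g=((104,405),(231,372)),w=((388,428),(457,237)))
for k,(a,b) in K.items(): print(k,*tri(T(a),S(b)),plane("top",T(a),.121))
F=dict(b=(202,128),y=(512,135),g=(113,405),w=(387,425))
for k,a in F.items(): print("flange",k,plane("top",T(a),.083))
J=dict(green=(209.5,142),white=(505,148),yellow=(123.5,404),blue=(386.5,423))
for k,a in J.items(): print("belly",k,plane("top",T(a),.042))
print("saucer floor",plane("top",T((646,390)),.007),"rim",plane("top",T((648.5,390.5)),.015))
print("saucer tri",tri(T((648.5,390.5)),S((575.5,223))), tri(T((646,390)),S((573,228))))
E
```

```text
b [ 0.6048 -0.146   0.1191] 0.0028416882474361135 [ 0.6035 -0.1472  0.121 ]
y [ 0.6019 -0.3179  0.1158] 0.0023707692292489007 [ 0.6003 -0.3182  0.121 ]
g [ 0.4561 -0.0989  0.1193] 0.0017724014505315117 [ 0.4555 -0.0997  0.121 ]
w [ 0.4432 -0.2476  0.1181] 0.0012428340855275943 [ 0.4428 -0.2479  0.121 ]
flange b [ 0.6067 -0.1464  0.083 ]
flange y [ 0.6017 -0.3189  0.083 ]
flange g [ 0.4547 -0.099   0.083 ]
flange w [ 0.4431 -0.248   0.083 ]
belly green [ 0.6043 -0.147   0.042 ]
belly white [ 0.5997 -0.3185  0.042 ]
belly yellow [ 0.4544 -0.0991  0.042 ]
belly blue [ 0.4428 -0.2484  0.042 ]
saucer floor [ 0.4599 -0.4021  0.007 ] rim [ 0.4598 -0.4022  0.015 ]
saucer tri (array([ 0.4602, -0.4027,  0.0098]), np.float64(0.001163152648807194)) (array([ 0.4605, -0.4019,  0.0055]), np.float64(0.001378046989275329))
```

Emit:
play_rows(
  linear=[
    [0,0,0],
    [0,0,0],
    [0,0,0],
    [32,-23,0],
    [32,-23,0],
    [32,-23,0],
    [32,-23,0],
    [32,-23,0],
    [32,-23,0],
    [32,-23,0],
  ],
  spin=[5.35,5.35,5.35,0,0,0,0,0,0,0],
  grip=55,
  squeeze=40,
)

```text
t: 0.93
position: [0.4047, -0.4622, 0.2309]
orientation: [-0.0, 1.0, -0.0, -0.0]
wrist_force: [0.2, -1.0, 0.5]
grip_width: 0.644
grip_force: 0.0
```

Emit:
play_rows(
  linear=[
    [28,-20.5,0],
    [28,-20.5,0],
    [28,-20.5,0],
    [28,-20.5,0],
    [28,-20.5,0],
    [28,-20.5,0],
    [0,-20.5,0],
    [0,0,30],
    [0,0,30],
    [0,0,20],
  ],
  spin=[0,0,0,0,0,0,0,0,0,0],
)

```text
t: 1.77
position: [0.5705, -0.3187, 0.1484]
orientation: [-0.001, 1.0, 0.001, -0.002]
wrist_force: [-0.1, -0.4, -0.9]
grip_width: 0.645
grip_force: 0.0
```

Emit:
play_rows(
  linear=[
    [15,0,0],
    [15,0,0],
    [0,0,15],
    [0,0,15],
    [0,0,12],
    [0,0,7],
    [0,0,4],
    [0,0,2],
    [0,0,0],
    [0,0,0],
  ],
  spin=[0,0,0,0,0,0,0,0,0,0],
)

```text
t: 2.6
position: [0.602, -0.3206, 0.097]
orientation: [0.0, 1.0, -0.0, 0.001]
wrist_force: [0.6, -0.0, 0.4]
grip_width: 0.642
grip_force: 0.0
```

Emit:
play_rows(
  linear=[
    [0,0,0],
    [0,0,0],
    [0,0,0],
    [0,0,0],
    [0,0,0],
    [0,0,0],
    [0,0,0],
    [0,0,0],
    [0,0,0],
    [0,0,0],
  ],
  spin=[0,0,0,0,0,0,0,0,0,0],
  grip=15,
)

```text
t: 3.43
position: [0.6022, -0.3205, 0.0972]
orientation: [0.0, 1.0, -0.0, 0.001]
wrist_force: [-0.3, -0.2, 6.0]
grip_width: 0.313
grip_force: 39.4
```

Emit:
play_rows(
  linear=[
    [0,0,-4],
    [0,0,-8],
    [0,0,-12],
    [0,0,-16],
    [0,0,-20],
    [0,0,-20],
    [0,0,-10],
    [0,0,0],
    [0,0,0],
    [0,0,0],
  ],
  spin=[0,0,0,0,0,0,0,0,0,0],
)

```text
t: 4.27
position: [0.6007, -0.3198, 0.1849]
orientation: [-0.001, 1.0, -0.0, -0.001]
wrist_force: [-0.1, 0.1, -1.8]
grip_width: 0.306
grip_force: 39.4
```

```bash
cat > look.py <<'E'
import sys
from h import *
k=sys.argv[1]
a=grab_frame("top");b=grab_frame("scene")
a=cv2.resize(a[160:310,220:440],None,fx=2.5,fy=2.5,interpolation=cv2.INTER_CUBIC)
b=cv2.resize(b[110:330,240:470],None,fx=2,fy=2,interpolation=cv2.INTER_CUBIC)[:,:460]
o=np.zeros((600,800,3),np.uint8) if 0 else None
h=max(a.shape[0],b.shape[0]); a=cv2.resize(a,(330,225))
o=np.zeros((h,790,3),np.uint8); o[:225,:330]=a; o[:b.shape[0],330:]=b
cv2.imwrite(f"pics/{k}.png",o[:,:,::-1]); s=get_state(); print(s["position"],s["wrist_force"],s["grip_width"])
E
python3 look.py l1
```

```text
[ 0.6007 -0.3198  0.1845] [ 0.1009 -0.343  -1.9027] 0.3096010272823827
```

View pics/l1.png

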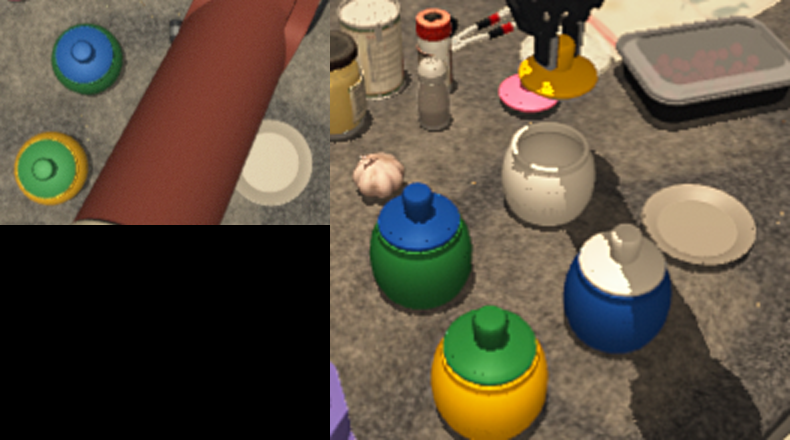

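The picture shows the yellow lid held level at about (557,75) and the white jar open and in place at (548,150).

Emit:
play_rows(
  linear=[
    [-28,17,0],
    [-37,22,0],
    [-37,22,0],
    [-28,16,0],
    [-11,6,0],
    [0,0,25],
    [0,0,25],
    [0,0,25],
    [0,0,20],
    [0,0,15],
  ],
  spin=[0,0,0,0,0,0,0,0,0,0],
)

```text
t: 5.2
position: [0.4621, -0.4004, 0.0733]
orientation: [-0.002, 1.0, 0.0, -0.002]
wrist_force: [-0.6, 0.4, -1.1]
grip_width: 0.305
grip_force: 39.5
```

Emit:
play_rows(
  linear=[
    [0,0,10],
    [0,0,8],
    [0,0,6],
    [0,0,4],
    [0,0,2],
    [0,0,1],
    [0,0,1],
    [0,0,1],
    [0,0,1],
    [0,0,0],
  ],
  spin=[0,0,0,0,0,0,0,0,0,0],
)

```text
t: 6.03
position: [0.463, -0.4019, 0.0425]
orientation: [0.0, 1.0, -0.0, 0.0]
wrist_force: [0.4, 0.3, -1.1]
grip_width: 0.306
grip_force: 39.5
```

Emit:
play_rows(
  linear=[
    [-1,0,1],
    [0,0,1],
    [0,0,1],
    [0,0,1],
    [0,0,0.5],
    [0,0,0.5],
    [0,0,0.5],
    [0,0,0.5],
    [0,0,0],
    [0,0,0],
  ],
  spin=[0,0,0,0,0,0,0,0,0,0],
)

```text
t: 6.87
position: [0.462, -0.4019, 0.0366]
orientation: [0.0, 1.0, -0.0, 0.0]
wrist_force: [-0.9, -0.1, 1.6]
grip_width: 0.312
grip_force: 39.7
```

Emit:
play_rows(
  linear=[
    [0,0,0.3],
    [0,0,0],
    [0,0,0],
    [0,0,0],
    [0,0,0],
    [0,0,0],
    [0,0,0],
    [0,0,-10],
    [0,0,-20],
    [0,0,-30],
  ],
  spin=[0,0,0,0,0,0,0,0,0,0],
  grip=55,
)

```text
t: 7.7
position: [0.4604, -0.4005, 0.0948]
orientation: [-0.002, 1.0, -0.0, -0.002]
wrist_force: [1.0, 0.7, -0.2]
grip_width: 0.644
grip_force: 0.0
```

Emit:
play_rows(
  linear=[
    [0,0,-35],
    [0,0,-35],
    [0,-15,-10],
    [0,-30,0],
    [-5,-40,0],
    [-6,-40,0],
    [-6,-30,0],
    [0,0,0],
    [0,0,0],
    [0,0,0],
  ],
  spin=[0,0,0,0,0,0,0,0,0,0],
)

```text
t: 8.53
position: [0.4454, -0.248, 0.1769]
orientation: [0.001, 1.0, -0.0, 0.001]
wrist_force: [-0.8, -0.3, -0.1]
grip_width: 0.642
grip_force: 0.0
```

```bash
python3 look.py l2
```

```text
[ 0.4452 -0.2488  0.1764] [-0.0901 -0.1101  0.0471] 0.6426505118303302
```

View pics/l2.png

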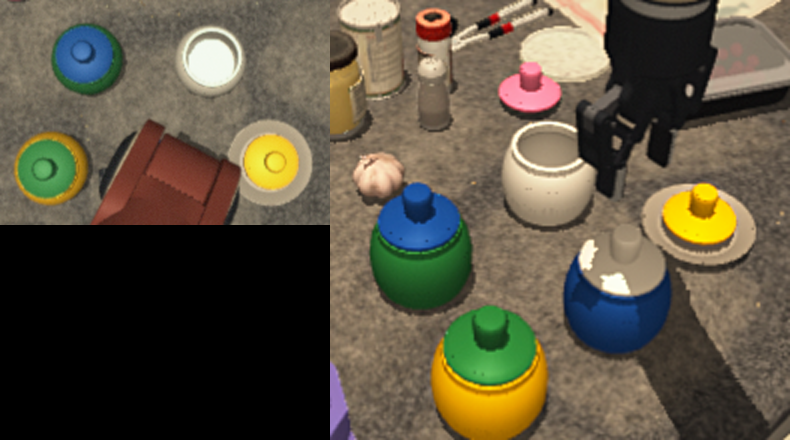

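Yellow stands level on the saucer at (275,162) in the top inset. The white jar is open.

Emit:
play_rows(
  linear=[
    [-1,0,20],
    [0,0,22],
    [0,0,15],
    [0,0,10],
    [0,0,6],
    [0,0,4],
    [0,0,2],
    [0,0,0],
    [0,0,0],
    [0,0,0],
  ],
  spin=[0,0,0,0,0,0,0,0,0,0],
)

```text
t: 9.47
position: [0.4445, -0.2471, 0.0977]
orientation: [0.0, 1.0, -0.0, 0.001]
wrist_force: [-0.6, 0.2, -0.5]
grip_width: 0.643
grip_force: 0.0
```

Emit:
play_rows(
  linear=[
    [0,0,0],
    [0,0,0],
    [0,0,0],
    [0,0,0],
    [0,0,0],
    [0,0,0],
    [0,0,0],
    [0,0,0],
    [0,0,0],
    [0,0,0],
  ],
  spin=[0,0,0,0,0,0,0,0,0,0],
  grip=15,
)

```text
t: 10.3
position: [0.4443, -0.2468, 0.0975]
orientation: [0.0, 1.0, -0.0, 0.0]
wrist_force: [-0.7, 0.9, 5.7]
grip_width: 0.307
grip_force: 39.2
```

```bash
cat > mouth.py <<'E'
import sys
from h import *
# bright mouth/rim blob of a jar near predicted xy: outer rim circle by Hough within a crop of the top view
x,y=map(float,sys.argv[1:3])
f=grab_frame("top"); cv2.imwrite("pics/_top.png",f[:,:,::-1])
m=camera_model("top");E=np.array(m["extrinsics"]);p=np.array(m["mtx"])@(E[:3,:3].T@(np.array([x,y,.08])-E[:3,3]));u,v=(p[:2]/p[2]).astype(int)
c=cv2.resize(cv2.cvtColor(f,cv2.COLOR_RGB2GRAY)[v-32:v+32,u-32:u+32],None,fx=8,fy=8,interpolation=cv2.INTER_CUBIC)
C=cv2.HoughCircles(cv2.GaussianBlur(c,(9,9),2),cv2.HOUGH_GRADIENT_ALT,1,5,param1=100,param2=.7,minRadius=110,maxRadius=260)
if C is None: print("none")
else:
    for q in C[0]:
        P=plane("top",((q[0]+.5)/8-.5+u-32,(q[1]+.5)/8-.5+v-32),.08); print(P,"r px",q[2]/8,"mm@.08",q[2]/8/471.7*(1.0193-.08)*1000)
E
python3 mouth.py .6 -.3185
```

```text
none
```

Emit:
play_rows(
  linear=[
    [0,0,-4],
    [0,0,-8],
    [0,0,-14],
    [0,0,-20],
    [0,0,-24],
    [0,0,-20],
    [15,6.5,0],
    [33,15,0],
    [35,15,0],
    [35,15,0],
  ],
  spin=[0,0,0,0,0,0,0,0,0,0],
)

```text
t: 11.18
position: [0.5629, -0.299, 0.1879]
orientation: [0.0, 1.0, -0.0, 0.0]
wrist_force: [0.3, -1.2, -0.2]
grip_width: 0.307
grip_force: 39.4
```

Emit:
play_rows(
  linear=[
    [28,14,0],
    [11,5,0],
    [0,0,15],
    [0,0,25],
    [0,0,15],
    [0,0,5],
    [0,0,0],
    [0,0,0],
    [0,0,0],
    [0,0,0],
  ],
  spin=[0,0,0,0,0,0,0,0,0,0],
)

```text
t: 12.02
position: [0.6018, -0.3179, 0.1287]
orientation: [0.001, 1.0, -0.0, 0.001]
wrist_force: [0.8, 0.3, -0.9]
grip_width: 0.303
grip_force: 39.4
```

Emit:
play_rows(
  linear=[
    [0,0,6],
    [0,0,6],
    [0,0,5],
    [0,0,4],
    [0,0,3],
    [0,0,2],
    [0,0,2],
    [0,0,1],
    [0,0,0],
    [0,0,0],
  ],
  spin=[0,0,0,0,0,0,0,0,0,0],
)

```text
t: 12.85
position: [0.6011, -0.3175, 0.0982]
orientation: [0.0, 1.0, -0.0, 0.0]
wrist_force: [0.3, 0.7, -0.2]
grip_width: 0.306
grip_force: 39.4
```

Emit:
play_rows(
  linear=[
    [0,0,0.5],
    [0,0,0.5],
    [0,0,0.5],
    [0,0,0.5],
    [0,0,0.5],
    [0,0,0],
    [0,0,0],
    [0,0,0],
    [0,0,0],
    [0,0,0],
  ],
  spin=[0,0,0,0,0,0,0,0,0,0],
)

```text
t: 13.68
position: [0.6015, -0.3175, 0.0975]
orientation: [0.0, 1.0, -0.0, 0.001]
wrist_force: [-1.9, 1.3, 7.1]
grip_width: 0.308
grip_force: 40.0
```

Emit:
play_rows(
  linear=[
    [0,0,0],
    [0,0,0],
    [0,0,0],
    [0,0,0],
    [0,0,0],
    [0,0,0],
    [0,0,-10],
    [0,0,-25],
    [0,0,-30],
    [0,0,-25],
  ],
  spin=[0,0,0,0,0,0,0,0,0,0],
  grip=55,
)

```text
t: 14.52
position: [0.6013, -0.3176, 0.1878]
orientation: [0.0, 1.0, -0.0, 0.001]
wrist_force: [-0.1, -0.5, -0.5]
grip_width: 0.641
grip_force: 0.0
```

Emit:
play_rows(
  linear=[
    [0,-20,0],
    [1,-38,0],
    [1,-38,0],
    [1,-38,0],
    [1,-28,0],
    [0.5,-10,0],
    [0,0,15],
    [0,0,15],
    [0,0,0],
    [0,0,0],
  ],
  spin=[0,0,0,0,0,0,0,0,0,0],
)

```text
t: 15.35
position: [0.6051, -0.1464, 0.1555]
orientation: [0.0, 1.0, -0.001, -0.001]
wrist_force: [0.7, 0.3, 0.3]
grip_width: 0.647
grip_force: 0.0
```

```bash
python3 look.py l3
```

```text
[ 0.6061 -0.1465  0.1566] [-0.1669  0.0222  0.0048] 0.64698222370172
```

View pics/l3.png

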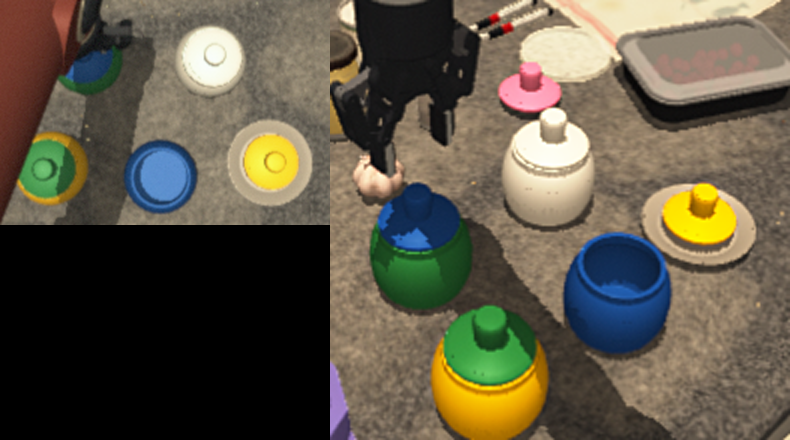

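White is seated level on the white jar at (548,150). The blue jar is empty at (617,265).

Emit:
play_rows(
  linear=[
    [0,0,15],
    [0,0,18],
    [0,0,12],
    [0,0,7],
    [0,0,4],
    [0,0,3],
    [0,0,0],
    [0,0,0],
    [0,0,0],
    [0,0,0],
  ],
  spin=[0,0,0,0,0,0,0,0,0,0],
)

```text
t: 16.28
position: [0.606, -0.1455, 0.0972]
orientation: [0.0, 1.0, -0.0, 0.001]
wrist_force: [0.0, 0.7, -0.4]
grip_width: 0.645
grip_force: 0.0
```

Emit:
play_rows(
  linear=[
    [0,0,0],
    [0,0,0],
    [0,0,0],
    [0,0,0],
    [0,0,0],
    [0,0,0],
    [0,0,0],
    [0,0,0],
    [0,0,0],
    [0,0,0],
  ],
  spin=[0,0,0,0,0,0,0,0,0,0],
  grip=15,
)

```text
t: 17.12
position: [0.6058, -0.1453, 0.0969]
orientation: [-0.0, 1.0, -0.0, 0.0]
wrist_force: [-0.2, 1.0, 5.9]
grip_width: 0.312
grip_force: 39.4
```

Emit:
play_rows(
  linear=[
    [0,0,-4],
    [0,0,-8],
    [0,0,-14],
    [0,0,-20],
    [0,0,-24],
    [0,0,-20],
    [-15,9.7,0],
    [-32,20,0],
    [-33,21,0],
    [-33,21,0],
  ],
  spin=[0,0,0,0,0,0,0,0,0,0],
)

```text
t: 17.95
position: [0.4911, -0.2177, 0.1866]
orientation: [0.0, 1.0, 0.0, -0.0]
wrist_force: [0.5, -1.1, -1.2]
grip_width: 0.308
grip_force: 39.4
```

Emit:
play_rows(
  linear=[
    [-32,20,0],
    [-17,10,0],
    [0,0,15],
    [0,0,25],
    [0,0,15],
    [0,0,5],
    [0,0,0],
    [0,0,0],
    [0,0,0],
    [0,0,0],
  ],
  spin=[0,0,0,0,0,0,0,0,0,0],
)

```text
t: 18.78
position: [0.4443, -0.2474, 0.1276]
orientation: [0.001, 1.0, -0.0, 0.001]
wrist_force: [-0.2, 1.1, -0.6]
grip_width: 0.305
grip_force: 39.4
```

Emit:
play_rows(
  linear=[
    [0,0,6],
    [0,0,6],
    [0,0,5],
    [0,0,4],
    [0,0,3],
    [0,0,2],
    [0,0,2],
    [0,0,0.5],
    [0,0,0],
    [0,0,0],
  ],
  spin=[0,0,0,0,0,0,0,0,0,0],
)

```text
t: 19.62
position: [0.4436, -0.2471, 0.0981]
orientation: [0.0, 1.0, -0.0, 0.0]
wrist_force: [0.7, -0.0, -1.1]
grip_width: 0.305
grip_force: 39.4
```

Emit:
play_rows(
  linear=[
    [0,0,0.5],
    [0,0,0.5],
    [0,0,0.5],
    [0,0,0.5],
    [0,0,0.5],
    [0,0,0],
    [0,0,0],
    [0,0,0],
    [0,0,0],
    [0,0,0],
  ],
  spin=[0,0,0,0,0,0,0,0,0,0],
)

```text
t: 20.45
position: [0.4437, -0.2472, 0.0968]
orientation: [0.0, 1.0, -0.0, 0.001]
wrist_force: [-2.3, 0.5, 8.5]
grip_width: 0.31
grip_force: 40.1
```

Emit:
play_rows(
  linear=[
    [0,0,0],
    [0,0,0],
    [0,0,0],
    [0,0,0],
    [0,0,0],
    [0,0,0],
    [0,0,-10],
    [0,0,-25],
    [0,0,-30],
    [0,0,-25],
  ],
  spin=[0,0,0,0,0,0,0,0,0,0],
  grip=55,
)

```text
t: 21.28
position: [0.4436, -0.2471, 0.1876]
orientation: [0.0, 1.0, -0.0, 0.0]
wrist_force: [1.0, -0.7, -0.2]
grip_width: 0.646
grip_force: 0.0
```

Emit:
play_rows(
  linear=[
    [2,-20,0],
    [3,-35,0],
    [3,-35,0],
    [3,-35,0],
    [1,-24,0],
    [0,0,0],
    [0,0,15],
    [0,0,15],
    [0,0,0],
    [0,0,0],
  ],
  spin=[0,0,0,0,0,0,0,0,0,0],
)

```text
t: 22.12
position: [0.4551, -0.0986, 0.1556]
orientation: [0.0, 1.0, -0.001, -0.001]
wrist_force: [0.9, -0.4, 0.6]
grip_width: 0.646
grip_force: 0.0
```

```bash
python3 look.py l4
```

```text
[ 0.456  -0.0987  0.1564] [ 0.3579 -0.0658  0.9972] 0.6456641157056694
```

View pics/l4.png

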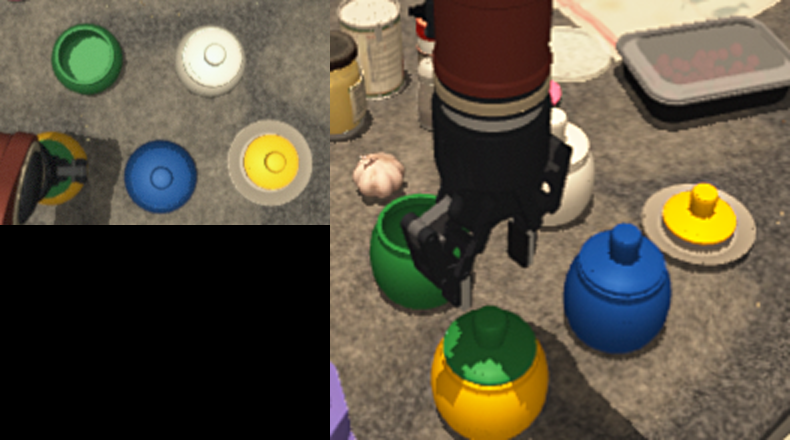

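Blue is seated level at (617,270). The green jar is open, and the gripper is over the green lid at (490,340).

Emit:
play_rows(
  linear=[
    [0,0,15],
    [0,0,18],
    [0,0,12],
    [0,0,7],
    [0,0,4],
    [0,0,3],
    [0,0,0],
    [0,0,0],
    [0,0,0],
    [0,0,0],
  ],
  spin=[0,0,0,0,0,0,0,0,0,0],
)

```text
t: 23.05
position: [0.4559, -0.0981, 0.0971]
orientation: [0.0, 1.0, -0.0, 0.001]
wrist_force: [-0.0, -0.1, -0.5]
grip_width: 0.644
grip_force: 0.0
```

Emit:
play_rows(
  linear=[
    [0,0,0],
    [0,0,0],
    [0,0,0],
    [0,0,0],
    [0,0,0],
    [0,0,0],
    [0,0,0],
    [0,0,0],
    [0,0,0],
    [0,0,0],
  ],
  spin=[0,0,0,0,0,0,0,0,0,0],
  grip=15,
)

```text
t: 23.88
position: [0.4557, -0.0981, 0.0968]
orientation: [0.0, 1.0, -0.0, 0.0]
wrist_force: [-0.8, 0.9, 5.6]
grip_width: 0.313
grip_force: 39.2
```

Emit:
play_rows(
  linear=[
    [0,0,-4],
    [0,0,-8],
    [0,0,-14],
    [0,0,-20],
    [0,0,-24],
    [0,0,-20],
    [15,5,0],
    [32,10,0],
    [35,11,0],
    [35,11,0],
  ],
  spin=[0,0,0,0,0,0,0,0,0,0],
)

```text
t: 24.72
position: [0.5733, -0.1353, 0.1872]
orientation: [-0.0, 1.0, 0.0, -0.0]
wrist_force: [1.2, -0.7, -1.2]
grip_width: 0.309
grip_force: 39.4
```

Emit:
play_rows(
  linear=[
    [23,7,0],
    [10,3.5,0],
    [0,0,15],
    [0,0,25],
    [0,0,15],
    [0,0,5],
    [0,0,0],
    [0,0,0],
    [0,0,0],
    [0,0,0],
  ],
  spin=[0,0,0,0,0,0,0,0,0,0],
)

```text
t: 25.55
position: [0.6064, -0.1458, 0.128]
orientation: [0.0, 1.0, -0.0, 0.001]
wrist_force: [-0.5, -0.4, -0.3]
grip_width: 0.312
grip_force: 39.5
```

Emit:
play_rows(
  linear=[
    [0,0,6],
    [0,0,6],
    [0,0,5],
    [0,0,4],
    [0,0,3],
    [0,0,2],
    [0,0,2],
    [0,0,0.5],
    [0,0,0],
    [0,0,0],
  ],
  spin=[0,0,0,0,0,0,0,0,0,0],
)

```text
t: 26.38
position: [0.6057, -0.1456, 0.0982]
orientation: [0.0, 1.0, -0.0, 0.0]
wrist_force: [0.3, -0.3, -1.1]
grip_width: 0.311
grip_force: 39.5
```

Emit:
play_rows(
  linear=[
    [0,0,0.5],
    [0,0,0.5],
    [0,0,0.5],
    [0,0,0.5],
    [0,0,0.5],
    [0,0,0],
    [0,0,0],
    [0,0,0],
    [0,0,0],
    [0,0,0],
  ],
  spin=[0,0,0,0,0,0,0,0,0,0],
)

```text
t: 27.22
position: [0.6058, -0.1457, 0.0969]
orientation: [0.0, 1.0, -0.0, 0.001]
wrist_force: [-2.0, 0.8, 6.3]
grip_width: 0.313
grip_force: 40.0
```

Emit:
play_rows(
  linear=[
    [0,0,0],
    [0,0,0],
    [0,0,0],
    [0,0,0],
    [0,0,0],
    [0,0,0],
    [0,0,-10],
    [0,0,-25],
    [0,0,-30],
    [0,0,-25],
  ],
  spin=[0,0,0,0,0,0,0,0,0,0],
  grip=55,
)

```text
t: 28.05
position: [0.6058, -0.1457, 0.1877]
orientation: [0.0, 1.0, -0.0, 0.001]
wrist_force: [0.9, -0.1, 0.0]
grip_width: 0.644
grip_force: 0.0
```

Emit:
play_rows(
  linear=[
    [-14,25,0],
    [-18,32,0],
    [-20,35,0],
    [-20,35,0],
    [-20,35,0],
    [-20,35,0],
    [-18,32,0],
    [-10,19,0],
    [-4,8,0],
    [0,0,0],
  ],
  spin=[0,0,0,0,0,0,0,0,0,0],
)

```text
t: 28.88
position: [0.4597, -0.4043, 0.1861]
orientation: [0.001, 1.0, -0.003, -0.0]
wrist_force: [-0.3, -0.4, -0.0]
grip_width: 0.649
grip_force: 0.0
```

```bash
python3 look.py l5
```

```text
[ 0.463  -0.3996  0.1857] [ 0.0258  1.3864 -1.2007] 0.645779172883089
```

View pics/l5.png

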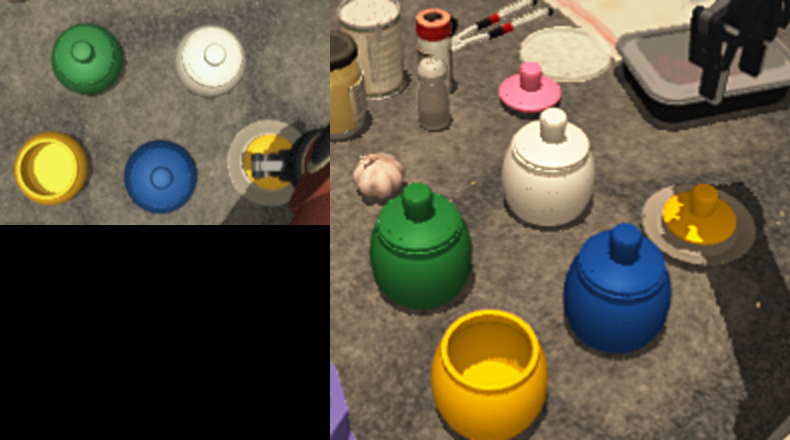

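Green is seated level at (420,240). The yellow jar is open and the yellow lid is parked under the gripper at (703,210).

Emit:
play_rows(
  linear=[
    [0,0,15],
    [0,0,25],
    [0,0,30],
    [0,0,20],
    [0,0,10],
    [0,0,0],
    [0,0,0],
    [0,0,0],
    [0,0,0],
    [0,0,0],
  ],
  spin=[0,0,0,0,0,0,0,0,0,0],
)

```text
t: 29.82
position: [0.4623, -0.402, 0.087]
orientation: [0.001, 1.0, -0.0, 0.001]
wrist_force: [-1.0, 0.0, -0.5]
grip_width: 0.641
grip_force: 0.0
```

Emit:
play_rows(
  linear=[
    [0,0,12],
    [0,0,12],
    [0,0,10],
    [0,0,7],
    [0,0,5],
    [0,0,3],
    [0,0,1],
    [0,0,0],
    [0,0,0],
    [0,0,0],
  ],
  spin=[0,0,0,0,0,0,0,0,0,0],
)

```text
t: 30.65
position: [0.4617, -0.4018, 0.036]
orientation: [0.0, 1.0, -0.0, 0.0]
wrist_force: [-0.3, -0.5, -0.7]
grip_width: 0.646
grip_force: 0.0
```

Emit:
play_rows(
  linear=[
    [0,0,0],
    [0,0,0],
    [0,0,0],
    [0,0,0],
    [0,0,0],
    [0,0,0],
    [0,0,0],
    [0,0,0],
    [0,0,0],
    [0,0,0],
  ],
  spin=[0,0,0,0,0,0,0,0,0,0],
  grip=15,
)

```text
t: 31.48
position: [0.4617, -0.4019, 0.036]
orientation: [0.0, 1.0, -0.0, 0.0]
wrist_force: [-0.4, -0.2, 5.6]
grip_width: 0.312
grip_force: 39.4
```

Emit:
play_rows(
  linear=[
    [0,0,-4],
    [0,0,-8],
    [0,0,-15],
    [0,0,-25],
    [0,0,-35],
    [0,0,-35],
    [0,0,-20],
    [0,0,-9],
    [0,0,0],
    [0,-10,0],
  ],
  spin=[0,0,0,0,0,0,0,0,0,0],
)

```text
t: 32.32
position: [0.4601, -0.3931, 0.1855]
orientation: [0.001, 1.0, -0.002, -0.001]
wrist_force: [-0.9, -0.6, -1.5]
grip_width: 0.31
grip_force: 39.5
```

Emit:
play_rows(
  linear=[
    [0,-20,0],
    [-1,-35,0],
    [-1,-38,0],
    [-1,-38,0],
    [-1,-38,0],
    [-1,-38,0],
    [-1,-38,0],
    [0,-30,0],
    [0,-15,0],
    [0,-4,0],
  ],
  spin=[0,0,0,0,0,0,0,0,0,0],
)

```text
t: 33.15
position: [0.4535, -0.0923, 0.1845]
orientation: [-0.002, 1.0, 0.004, -0.003]
wrist_force: [0.2, 0.7, -1.6]
grip_width: 0.301
grip_force: 39.6
```

Emit:
play_rows(
  linear=[
    [0,0,10],
    [0,0,20],
    [0,0,20],
    [0,0,10],
    [0,0,0],
    [0,0,0],
    [0,0,0],
    [0,0,0],
    [0,0,0],
    [0,0,0],
  ],
  spin=[0,0,0,0,0,0,0,0,0,0],
)

```text
t: 33.98
position: [0.4559, -0.0977, 0.1271]
orientation: [0.0, 1.0, -0.0, 0.001]
wrist_force: [-0.1, -0.4, -0.9]
grip_width: 0.305
grip_force: 39.6
```

Emit:
play_rows(
  linear=[
    [0,0,6],
    [0,0,6],
    [0,0,5],
    [0,0,4],
    [0,0,3],
    [0,0,2],
    [0,0,2],
    [0,0,0.5],
    [0,0,0],
    [0,0,0],
  ],
  spin=[0,0,0,0,0,0,0,0,0,0],
)

```text
t: 34.82
position: [0.4557, -0.0976, 0.0981]
orientation: [-0.0, 1.0, -0.0, 0.0]
wrist_force: [0.4, -0.9, -1.1]
grip_width: 0.31
grip_force: 39.6
```

Emit:
play_rows(
  linear=[
    [0,0,0.5],
    [0,0,0.5],
    [0,0,0.5],
    [0,0,0.5],
    [0,0,0],
    [0,0,0],
    [0,0,0],
    [0,0,0],
    [0,0,0],
    [0,0,0],
  ],
  spin=[0,0,0,0,0,0,0,0,0,0],
)

```text
t: 35.65
position: [0.4558, -0.0977, 0.0967]
orientation: [0.0, 1.0, -0.0, 0.0]
wrist_force: [-1.7, 0.1, 5.2]
grip_width: 0.312
grip_force: 40.1
```

Seated. Next I release, lift and withdraw toward the free area on the right.

Emit:
play_rows(
  linear=[
    [0,0,0],
    [0,0,0],
    [0,0,0],
    [0,0,0],
    [0,0,0],
    [0,0,0],
    [0,0,-10],
    [0,0,-25],
    [0,0,-30],
    [0,0,-35],
  ],
  spin=[0,0,0,0,0,0,0,0,0,0],
  grip=55,
)

```text
t: 36.48
position: [0.4543, -0.0973, 0.196]
orientation: [-0.0, 1.0, -0.0, -0.002]
wrist_force: [1.5, -0.4, -0.3]
grip_width: 0.649
grip_force: 0.0
```

Emit:
play_rows(
  linear=[
    [0,15,-10],
    [0,30,-10],
    [0,40,0],
    [0,40,0],
    [0,40,0],
    [0,40,0],
    [0,40,0],
    [0,40,0],
    [0,40,0],
    [0,40,0],
  ],
  spin=[0,0,0,0,0,0,0,0,0,0],
)

```text
t: 37.32
position: [0.455, -0.4643, 0.2158]
orientation: [-0.0, 1.0, -0.0, -0.0]
wrist_force: [0.2, -0.4, 1.1]
grip_width: 0.64
grip_force: 0.0
```

Emit:
play_rows(
  linear=[
    [0,20,0],
    [0,10,0],
    [0,0,0],
    [0,0,0],
    [0,0,0],
    [0,0,0],
    [0,0,0],
    [0,0,0],
    [0,0,0],
    [0,0,0],
  ],
  spin=[0,0,0,0,0,0,0,0,0,0],
)

```text
t: 38.15
position: [0.4556, -0.4922, 0.2162]
orientation: [-0.0, 1.0, 0.0, 0.0]
wrist_force: [0.5, 0.6, 0.2]
grip_width: 0.648
grip_force: 0.0
```

```bash
python3 look.py l6
```

```text
[ 0.4554 -0.4925  0.2161] [ 0.2732  0.379  -0.2096] 0.6450386199412804
```

View pics/l6.png

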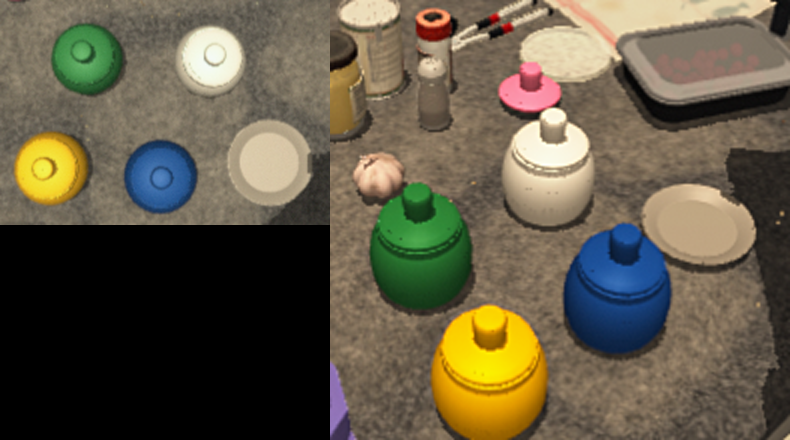

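All four lids sit level on their own jars, with knobs at (418,200), (553,125), (625,240) and (490,325). The jars and garlic have not moved.

```bash
python3 -c "
from cell import *
print(job_done())"
```

```text
the job is handed in; nothing more can be done
None
```

I put all four lids on the jars of their own colour, parking only the yellow one on the saucer along the way, and handed the job in after about 38 s; the last pictures show every lid level and home, with the jars and garlic where they were.

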